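Seat the sample carousel on its keyed drive shaft

TASK

Take the white sample carousel off its parking stand, fit it over the shaft of the sample changer's drive unit, and turn it gently until its keyway drops over the shaft's key and it sits fully home and level on the shaft's collar; then let go. Never force it or slam it down on the key, and leave the bottles, glassware, tray and screwdriver where they are.

Things in the scene. Friction and masses are not known exactly. Their poses are not given: they have to be found in the camera images.
- carousel: White round sample carousel, about 0.4 kg: a disc 130 mm wide, 10 to 18 mm above its underside, on a grey hub 48 mm wide and 54 mm tall with a black grip bar on top. Origin: centre of the hub's underside, z up along its axis, x towards its keyway. A red stripe on the disc and on one end of the bar marks the keyway (+x) side
- carousel_bar (a point): where to grip the bar: on the carousel's axis, 79 mm above its origin; axes as the carousel's. The bar runs along x, 48 mm long, 14 mm thick (y: pinch it across this), from 54 to 92 mm above the origin
- keyway (a point): outer end of the keyway at the hub's underside, 19 mm from the axis on the carousel's +x side. The hub's bore is blind, open below, 25 mm wide and 48 mm deep; the one keyway is 8 mm wide, reaches 19 mm out from the axis and runs the bore's whole depth
- drive: White drive unit of the sample changer, fixed to the bench, 190 x 150 mm, 85 mm tall, with an upright keyed steel shaft in the middle of its top. Origin: centre of its underside; its +x axis points to the side with a red stripe on its top (roughly away from the robot). A gearbox holds the shaft against turning up to about 0.6 N m
- shaft_seat (a point): centre of the top of the steel collar (46 mm wide) round the shaft's foot, 95 mm above the drive's origin, on the shaft's axis: the carousel's origin must come to lie here; axes as the drive's. The shaft is 22.6 mm wide, rising 43 mm above the collar, its last 7 mm tapering to 12 mm
- shaft_tip (a point): top of the shaft, 43 mm above the collar. One brass key, 6 mm wide, stands out to 17 mm from the shaft's axis, from the collar to 12 mm above it. It points up to 40 degrees either side of the drive's +x: find it by feel or sight. Off the key the hub rests 12 mm high; turned to within about 4 degrees it goes down onto the collar
- stand: round grey parking stand with a black rubber top, 110 mm wide, 25 mm tall, fixed; origin: centre of its underside. The carousel's hub stands on it at the start
- blue_cap_bottle: clear glass bottle with a blue cap, 70 mm wide, 130 mm tall; origin: centre of its underside; not to be disturbed
- amber_bottle: amber glass bottle with a black cap, 60 mm wide, 110 mm tall; origin: centre of its underside; not to be disturbed
- beaker: open glass beaker, 66 mm wide, 80 mm tall; origin: centre of its underside; not to be disturbed
- red_jar: glass jar with a red lid, 54 mm wide, 60 mm tall; origin: centre of its underside; not to be disturbed
- screwdriver: screwdriver lying on the bench; origin near its middle; not to be disturbed
- vial_tray: white divided vial tray, 150 x 90 x 35 mm; origin: centre of its underside; not to be disturbed
There are look-alikes about, which are no part of the job. What is shaped like the carousel but green is not meant.

How it is judged:
On the way, in this order (a step that is already met when the one before it is completed fails the run):
1. the carousel is lifted off its stand (height (world z) of carousel above 0.06 m), for 0.1 s.
2. its hub is on the shaft, upright, not yet down (horizontal distance between carousel and shaft_seat below 0.005 m and z of carousel in the frame of shaft_seat between 0.003 and 0.035 m and angle between carousel's own z axis and vertical below 0.25 rad), for 0.1 s.
At the end, for the whole second after the job is handed in: The carousel's keyway is over the key and its hub sits on the collar: its origin within 3 mm of the collar's centre, sideways and in height, its axis upright within 3 degrees, at rest and let go; the bystanders are within 30 mm of where they were (horizontal distance between carousel and shaft_seat below 0.003 m and z of carousel in the frame of shaft_seat between -0.003 and 0.003 m and angle between carousel's own z axis and vertical below 0.05 rad and linear speed of carousel below 0.02 m/s and angular speed of carousel below 0.1 rad/s); the robot touches nothing.
It fails at once if the carousel presses or strikes the drive or its shaft with more than 40 N (contact force between carousel and drive above 40 N).
It fails at once if the robot itself presses on the drive with more than 20 N (contact force between any of the fingers, the arm and drive above 20 N).
It fails at once if a bottle, the beaker, the jar, the tray or the screwdriver is pushed more than 30 mm or tipped (distance of any of blue_cap_bottle, amber_bottle, beaker, red_jar, screwdriver, vial_tray from where it was at the start of the episode above 0.03 m or angle between any of blue_cap_bottle, amber_bottle, beaker, red_jar, vial_tray's own z axis and vertical above 0.3 rad).
It also fails if it takes over 64 s, if anything falls off the work surface, if the arm or the gripper's body presses on something with over 40 N, if the wrist force passes 120 N, or if a joint passes its speed limit or range.

ROBOT

A 6-joint arm with a two-finger parallel gripper is mounted at the origin on the work surface. World frame = base frame: x ahead of the robot, y to its left, z up, the work surface at z = 0. Lengths are in m, angles in rad, forces in N, time in s.
With the tool pointing down it reaches from about 0.225 to 0.725 m from the base axis. Payload 3.1 kg.
Tool frame: the origin (TCP) lies where the fingers leave the gripper's body, on its centre line; the fingertips stand 73 mm ahead of it and the grasp point (between the pads) lies 54 mm ahead of it (env.tcp_to_tips is the distance from the TCP to the fingertips, in m); z points along the fingers, y is the line along which they close (so a half turn about z gives the same grasp; the last joint's range is limited). The gripper opens to 85 mm and grips with 20 to 120 N. Pads are 22 mm wide; open, the fingers measure 114 mm over their backs; the gripper's body (76 mm by 85 mm) begins 54 mm behind the grasp point. The pads swing forward as they close: fully open they stand 13 mm farther back than shut.
Start: joints at [-1.245, 0.048, 0.099, 1.622, 0, 1.443], TCP at [0.23, -0.472, 0.304] pointing down, gripper open.
Joint ranges: [-2.91, 2.91], [-0.99, 1.94], [-1.21, 1.42], [-2.12, 2.29], [-1.49, 1.47], [-3.14, 3.14]. Speed limits (rad/s): [2.79, 2.79, 3.14, 3.14, 3.14, 3.14].

INTERFACE

Orientations are given as a unit quaternion [w, x, y, z].
In Python, from cell import env gives the robot as it stands.
- The arm moves only by the tool drive_tool, never from a script. Its argument "moves" is a list of rows, each a list of 3 entries, a list of its own where there are three numbers: the turn, a rotation vector about the world's x, y, z in rad, then the shift along the world's x, y, z in m, then the closure, from -1 (fully open) to 1 (shut). A call has 1 to 5 rows; each row is the pose to reach, as a shift and turn from the pose commanded when the call began; what a row does not reach only later rows make up. A row lasts 1/8 s, in which the tool goes at most 62.5 mm and 10.7 degrees, less where a joint would pass 70% of its speed; a pose out of reach is approached as far as the arm can. A call with a gripper value outside its range is refused whole. The fingers move at their own pace and stop on an object; "force" is the grip in N (left out, the last holds). Time passes only in rows, so rows that repeat a pose let the fingers close. It gives the time, the measured TCP pose, the force, the opening and the grip force at its end, in the units of the state.
- env.sense(): the state, without advancing time (a new reading comes with each control period).
- env.grab_frame(name): name is "side" or "top" or "wrist"; returns a dict with "img" (400x640x3 uint8, red, green, blue), "vfov" (degrees; the focal length in pixels is half the picture's height over the tangent of half this angle, whatever the lens; pixels are square), "cx", "cy" (the principal point, pixels), "position" and "attitude" of the camera in the world. Camera axes: x right, y up, looking along -z (the intrinsics and any distortion apply to the point x, -y, -z); pixel columns grow to the right and rows downward; lengths in m; the calibration is good to about 2 mm. A picture is of the moment at which its call begins. There is no depth.
- env.job_done(): hands the job in; it is judged then, once.
Trained networks look in the newest picture that a camera, given by its name, has taken for a name from the list of things; names that differ only in an ending like _2 or _b are one class to them, and where a whole thing is asked for, a point or a joint stands for the part that bears it (a point fixed in the world has none). Each returns a list of dicts, best first, with "score" (0 to 1); they miss things now and then, are a little off and sometimes report something else, mostly with a low value. They report only what shows in the picture. A call takes as long as a camera call. They do not tell look-alikes from the thing itself.
- env.trace(camera, query): "region" (400x640 bool, what is visible of it) and "centre" ([column, row] in pixels, amid what is visible of it).
The state is a dict: "time_s": time; "qpos": joint angles; "joint_vel": joint speeds; "tau": joint torques, N m; "tcp_pos": TCP position; "orientation": TCP orientation; "contact_force": force on the tool from outside, world axes, zero at the start; "wrist_torque": the same for the moment, N m; "finger_gap": finger opening in m; "grip_force": force on a finger pad.
Only numpy, scipy, OpenCV 4.12 (cv2) and the standard library are available. Lean on these libraries where they do the work, as an engineer would, in place of code of your own. Each camera call takes 0.05 s, during which the arm holds its last target. There are 200 camera calls.

## Working session

There is one attempt and no reset: what is moved stays moved. The work goes in short steps, Python scripts to look and compute and a tool call to move; the robot and the scene stay as the last step left them, time stands still between calls to the robot, and variables do not carry over. Pictures are saved under pics/ and viewed, at most 10 in all, crops included, and the job is handed in when it is done.

Besides the shell and the picture viewer there is one more tool, called after "Request:" in YAML: its name, and indented under it one key for each argument. drive_tool: Moves the arm, as the interface text tells. Its arguments: {"type":"object","properties":{"moves":{"type":"array","items":{"type":"array"}},"force":{"type":"number"}},"required":["moves"]}

```bash
ls; mkdir -p pics
cat > h.py <<'E'
import numpy as np, cv2
from scipy.spatial.transform import Rotation as R
from cell import env
def rot(a):
    a=np.array(a,float)
    return a if a.shape==(3,3) else R.from_quat([a[1],a[2],a[3],a[0]]).as_matrix()
def ray(f,px):
    fl=200/np.tan(np.radians(f["vfov"])/2)
    d=np.array([(px[0]-f["cx"])/fl,-(px[1]-f["cy"])/fl,-1])
    return np.array(f["position"]),rot(f["attitude"])@d
def onz(f,px,z):
    p,d=ray(f,px); return p+d*(z-p[2])/d[2]
def proj(f,X):
    fl=200/np.tan(np.radians(f["vfov"])/2)
    c=rot(f["attitude"]).T@(np.array(X)-f["position"])
    return np.array([f["cx"]+fl*c[0]/-c[2],f["cy"]-fl*c[1]/-c[2]])
def save(f,n): cv2.imwrite("pics/"+n,f["img"][:,:,::-1])
E
python3 - <<'E'
from h import *
fs={}
for c in("top","side"):
    f=env.grab_frame(c); fs[c]=f
    print(c,{k:v for k,v in f.items() if k!="img"})
    for q in("carousel","drive","stand"):
        for r in env.trace(c,q)[:3]:
            print(q,round(r["score"],2),np.round(r["centre"]),r["region"].sum())
cv2.imwrite("pics/a.png",fs["top"]["img"][:,:,::-1])
cv2.imwrite("pics/b.png",fs["side"]["img"][:,:,::-1])
print(env.sense())
E
```

```text
pics
top {'vfov': 44.84990184508598, 'cx': 325.6328753556015, 'cy': 206.15112381190625, 'position': array([ 0.26092891, -0.03496466,  1.30402983]), 'attitude': array([-0.69461798, -0.0788357 ,  0.06019797,  0.71250755])}
carousel 0.68 [244. 199.] 1785
carousel 0.63 [260. 274.] 1886
carousel 0.4 [324. 160.] 511
drive 0.76 [398. 179.] 4399
side {'vfov': 46.260226884574784, 'cx': 315.5612584036521, 'cy': 192.08254455246032, 'position': array([0.26167405, 1.12607925, 1.03049779]), 'attitude': array([-0.10229003, -0.04483584,  0.44253274,  0.88977035])}
carousel 0.84 [358. 273.] 1245
carousel 0.65 [288. 266.] 1188
drive 0.71 [311. 182.] 2040
stand 0.68 [295. 283.] 179
{'time_s': 0.4, 'qpos': array([-1.24479128e+00,  4.81044506e-02,  9.89650458e-02,  1.62201037e+00,
        1.51538427e-05,  1.44299139e+00]), 'joint_vel': array([ 0.00071549, -0.00202913,  0.00180926, -0.00041943, -0.00010744,
       -0.00092608]), 'tau': array([-6.55300846e-04, -3.38109040e+01,  3.19641137e+01,  5.25367781e-03,
       -1.04610776e-04, -1.38325127e-06]), 'tcp_pos': array([ 0.23012214, -0.47179565,  0.30373922]), 'orientation': array([-1.76606223e-04,  9.74367308e-01,  2.24962926e-01, -9.94492632e-06]), 'contact_force': array([-0.0166758 , -0.45454022, -0.26105593]), 'wrist_torque': array([-0.04660461, -0.0355216 , -0.0125899 ]), 'grip_force': 0.0, 'finger_gap': 0.08556177394455232}
```

View pics/a.png

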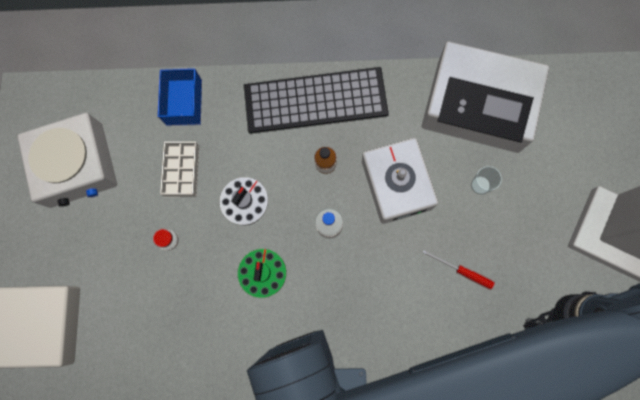

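View pics/b.png

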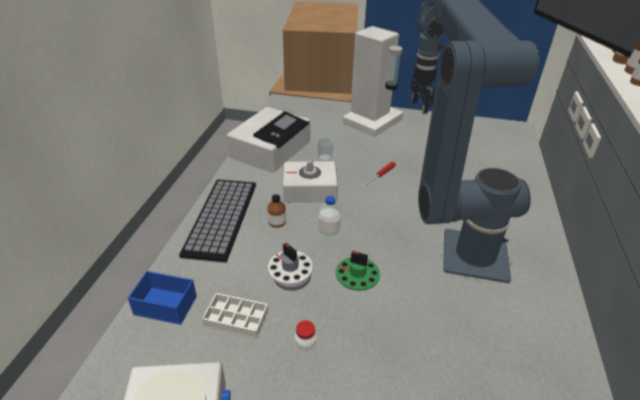

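The top picture shows the white carousel at (244,199), with its black bar and red stripe to the upper right. The drive is at (400,179) with its red stripe at (393,153). Candidates for the carousel are the white one at top (244,199) / side (290,266), and the green look-alike at top (262,272) / side (358,271). I choose the white one and will check it in a crop.

```bash
cat > m.py <<'E'
from h import *
f=env.grab_frame("top"); g=env.grab_frame("side")
# disc centroid at z=.043 from white outline
for r in env.trace("top","carousel")[:3]:
    reg=r["region"]; col=f["img"][reg].mean(0)
    cs,_=cv2.findContours(reg.astype(np.uint8),0,1); c=max(cs,key=cv2.contourArea)
    e=cv2.fitEllipse(cv2.convexHull(c)); print("car",r["score"],col.round(),e,onz(f,e[0],.043))
for px in [(393,147),(396,160),(401,178)]: print(px,onz(f,px,.085))
print("tip",onz(f,(401,174),.138), "blue",onz(f,(328,218),.13),"amber",onz(f,(325,153),.11))
for n,x in dict(blue=(328,218,.13),amber=(325,153,.11),red=(164,239,.06),tray=(179,168,.035),beaker=(486,181,.04)).items() if 0 else []: pass
a=cv2.resize(f["img"][150:310,190:310],None,fx=3.5,fy=3.5,interpolation=2)
b=cv2.resize(f["img"][130:230,355:445],None,fx=4.2,fy=4.2,interpolation=2)
H=560;a=a[:H];o=np.zeros((H,a.shape[1]+b.shape[1],3),np.uint8);o[:a.shape[0],:a.shape[1]]=a;o[:b.shape[0],a.shape[1]:]=b
cv2.imwrite("pics/c.png",o[:,:,::-1])
E
python3 m.py
```

```text
car 0.61 [ 50. 113.  65.] ((261.3217468261719, 273.2991943359375), (49.07052993774414, 49.64646911621094), 9.066431999206543) [0.34026338 0.16632839 0.043     ]
car 0.58 [141. 140. 144.] ((243.34140014648438, 201.02806091308594), (46.80719757080078, 48.17087173461914), 62.89828872680664) [0.53320543 0.21524005 0.043     ]
(393, 147) [ 0.65753438 -0.18544377  0.085     ]
(396, 160) [ 0.62194494 -0.19146725  0.085     ]
(401, 178) [ 0.57325568 -0.20187327  0.085     ]
tip [ 0.56988041 -0.19515631  0.138     ] blue [ 0.46575956 -0.01168502  0.13      ] amber [ 0.63888509 -0.00757107  0.11      ]
```

View pics/c.png

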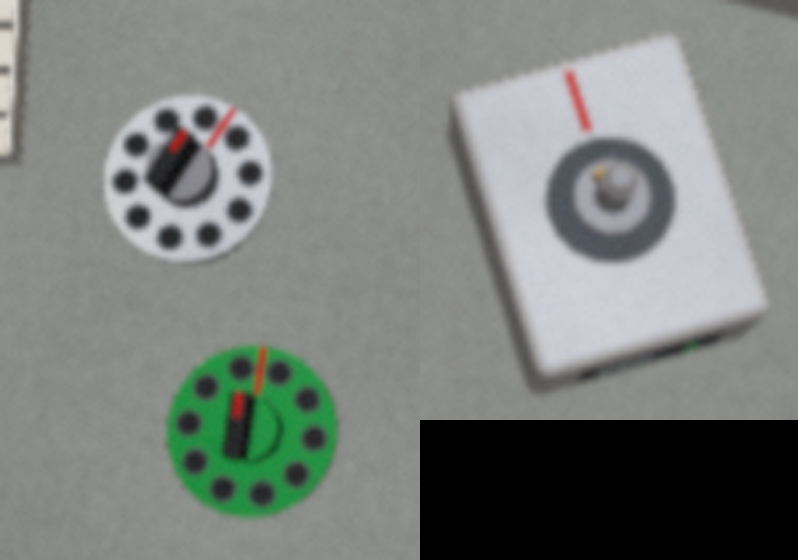

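The crop confirms the choice. The white carousel at (243,201) has its bar and stripe pointing to the upper right, a yaw of about -37°. The green look-alike is below it. On the drive, the brass key shows a little to the left of the shaft's foot. I'm moving over the carousel now.

Request:
drive_tool:
  moves:
    - [[0,0,0.17],[0.025,0.057,0],-1]
    - [[0,0,0.34],[0.05,0.115,0],-1]
    - [[0,0,0.51],[0.075,0.172,0],-1]
    - [[0,0,0.68],[0.1,0.229,0],-1]
    - [[0,0,0.85],[0.125,0.286,0],-1]

```text
time_s: 1.18
tcp_pos: [0.3556, -0.1841, 0.3042]
orientation: [0.001, 0.793, 0.609, 0.0]
contact_force: [1.5, -0.0, -0.3]
finger_gap: 0.0853
grip_force: 0.0
```

Request:
drive_tool:
  moves:
    - [[0,0,0.17],[0.025,0.057,0],-1]
    - [[0,0,0.34],[0.05,0.115,0],-1]
    - [[0,0,0.51],[0.075,0.172,0],-1]
    - [[0,0,0.68],[0.1,0.229,0],-1]
    - [[0,0,0.85],[0.125,0.286,0],-1]

```text
time_s: 1.8
tcp_pos: [0.4807, 0.1023, 0.3043]
orientation: [0.001, 0.471, 0.882, 0.0]
contact_force: [-0.0, -0.7, 0.3]
finger_gap: 0.0856
grip_force: 0.0
```

Request:
drive_tool:
  moves:
    - [[0,0,0.17],[0.025,0.057,0],-1]
    - [[0,0,0.34],[0.05,0.115,0],-1]
    - [[0,0,0.34],[0.05,0.115,0],-1]

```text
time_s: 2.17
tcp_pos: [0.5307, 0.2188, 0.3014]
orientation: [-0.001, 0.316, 0.949, -0.0]
contact_force: [-0.3, -0.7, -0.1]
finger_gap: 0.0848
grip_force: 0.0
```

Run:
```python
from h import *
s=env.sense();print(s["time_s"],s["tcp_pos"],s["qpos"],s["contact_force"])
f=env.grab_frame("wrist");print({k:v for k,v in f.items() if k!="img"})
save(f,"d.png")
for r in env.trace("wrist","carousel")[:2]:
    cs,_=cv2.findContours(r["region"].astype(np.uint8),0,1);e=cv2.fitEllipse(cv2.convexHull(max(cs,key=cv2.contourArea)))
    print(r["score"],e,onz(f,e[0],.043))
```

```text
2.175 [0.5306937  0.21884182 0.3014419 ] [2.73935071e-01 1.79555580e-01 2.37378688e-01 1.63139673e+00
 8.97400068e-04 9.16017078e-01] [-0.26608968 -0.67327264 -0.10917811]
{'vfov': 65.30798498753519, 'cx': 321.61423011415445, 'cy': 200.08358518227976, 'position': array([0.46662771, 0.26674231, 0.3713723 ]), 'attitude': array([ 0.8829544 , -0.14122581, -0.06946352,  0.44229132])}
0.93 ((176.23049926757812, 52.517765045166016), (120.98279571533203, 144.3459014892578), 147.449951171875) [0.34936108 0.17930146 0.043     ]
0.57 ((322.1815490722656, 177.5394744873047), (115.77961730957031, 119.79622650146484), 98.04098510742188) [0.53199638 0.21766912 0.043     ]
```

View pics/d.png

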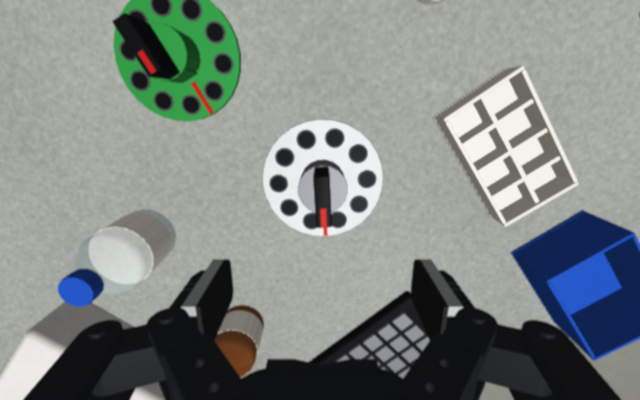

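The white carousel is centred at (322,177) with its red end towards (325,233). The bar is nearly aligned with the fingers, so I'll compute the exact yaw.

Run:
```python
from h import *
f=env.grab_frame("wrist"); im=f["img"].astype(int)
m=((im[:,:,0]-im[:,:,1])>70)&((im[:,:,0]-im[:,:,2])>50); m[:,:260]=0;m[:,390:]=0;m[:120]=0;m[250:]=0
ys,xs=np.nonzero(m);print(len(xs))
for y in range(ys.min(),ys.max()+1): print(y,xs[ys==y].mean().round(1),(ys==y).sum(),end="; ")
d=(im.max(2)<45);d[:,300:]&=True
print()
for y in range(160,222,4):
    r=np.nonzero(im[y,300:350].max(1)<60)[0]+300
    print(y,r.min() if len(r) else None,r.max() if len(r) else None,end="; ")
c=np.array([.532,.217])
for P in [(325,232)]:
    p=onz(f,P,.043)[:2]-c; print("yaw",np.degrees(np.arctan2(p[1],p[0])))
s=env.sense();q=rot(s["orientation"]);print("tool x yaw",np.degrees(np.arctan2(q[1,0],q[0,0])))
for zz,nm in((.117,"bar"),(.043,"disc")): print(nm,proj(f,[.532,.217,zz]))
# predicted bar midline for yaws
for a in(-38,-36,-34,-32): 
    u=np.array([np.cos(np.radians(a)),np.sin(np.radians(a))]);print(a,proj(f,[*(c+.024*u),.117]),proj(f,[*(c-.024*u),.117]),proj(f,[*(c+.063*u),.043]))
```

```text
158
206 326.5 6; 207 326.0 7; 208 326.0 7; 209 326.0 7; 210 326.0 7; 211 326.0 7; 212 326.0 7; 213 326.0 7; 214 326.0 7; 215 327.0 7; 216 327.0 7; 217 327.0 7; 218 327.0 7; 219 327.0 7; 220 327.0 7; 221 327.0 7; 222 327.0 7; 223 327.0 7; 224 327.5 6; 225 327.5 4; 226 327.5 4; 227 328.0 3; 228 328.0 3; 229 328.0 3; 230 328.0 3; 231 328.0 3; 232 328.0 3; 233 328.0 1; 
160 320 331; 164 312 338; 168 318 330; 172 318 331; 176 318 331; 180 318 331; 184 318 332; 188 318 332; 192 319 332; 196 319 332; 200 319 332; 204 320 333; 208 320 333; 212 319 343; 216 308 346; 220 308 346; yaw -36.37709848179901
tool x yaw 142.8529223730086
bar [324.99648548 196.44019139]
disc [324.44863934 175.89013732]
-38 [324.47262145 222.31747683] [325.55046325 169.07537935] [323.42002291 229.31592201]
-36 [325.42001286 222.31693853] [324.54861946 169.07639746] [325.33466298 229.31494689]
-34 [326.36694874 222.28572875] [323.54738894 169.11171052] [327.24847258 229.25245098]
-32 [327.3123692  222.22387865] [322.54809639 169.18126734] [329.15950328 229.12848258]
```

Request:
drive_tool:
  moves:
    - [[0,0,0.05],[0.002,0.002,-0.05],-1]
    - [[0,0,0.05],[0.002,0.002,-0.1],-1]
    - [[0,0,0.05],[0.002,0.002,-0.135],-1]
    - [[0,0,0.05],[0.002,0.002,-0.144],-1]
    - [[0,0,0.05],[0.002,0.002,-0.144],-1]

```text
time_s: 2.95
tcp_pos: [0.5322, 0.2162, 0.1608]
orientation: [0.0, 0.295, 0.955, 0.0]
contact_force: [0.5, 1.0, 0.1]
finger_gap: 0.0851
grip_force: 0.0
```

Request:
drive_tool:
  moves:
    - [[0,0,0],[0,0,0],1]
    - [[0,0,0],[0,0,0],1]
    - [[0,0,0],[0,0,0],1]
    - [[0,0,0],[0,0,0],1]
    - [[0,0,0],[0,0,0],1]
  force: 70

```text
time_s: 3.58
tcp_pos: [0.5326, 0.2175, 0.1605]
orientation: [0.001, 0.294, 0.956, 0.001]
contact_force: [1.7, 1.0, 2.3]
finger_gap: 0.0131
grip_force: 69.5
```

Request:
drive_tool:
  moves:
    - [[0,0,0],[0,0,0],1]
    - [[0,0,0],[0,0,0.02],1]
    - [[0,0,0],[0,0,0.06],1]
    - [[0,0,0],[0,0,0.1],1]
    - [[0,0,0],[0,0,0.15],1]

```text
time_s: 4.2
tcp_pos: [0.5308, 0.2167, 0.3078]
orientation: [-0.003, 0.295, 0.956, -0.002]
contact_force: [0.3, 0.8, -3.3]
finger_gap: 0.013
grip_force: 68.7
```

Request:
drive_tool:
  moves:
    - [[0,0,-0.06],[0.003,-0.04,0.005],1]
    - [[0,0,-0.14],[0.006,-0.09,0.01],1]
    - [[0,0,-0.22],[0.009,-0.14,0.015],1]
    - [[0,0,-0.3],[0.012,-0.19,0.02],1]
    - [[0,0,-0.38],[0.015,-0.24,0.02],1]

```text
time_s: 4.82
tcp_pos: [0.5465, -0.0244, 0.3285]
orientation: [-0.001, 0.471, 0.882, -0.001]
contact_force: [1.4, -0.2, -3.7]
finger_gap: 0.0127
grip_force: 69.3
```

Request:
drive_tool:
  moves:
    - [[0,0,-0.08],[0.004,-0.05,0],1]
    - [[0,0,-0.16],[0.008,-0.1,0],1]
    - [[0,0,-0.24],[0.012,-0.15,0],1]
    - [[0,0,-0.32],[0.016,-0.2,0],1]
    - [[0,0,-0.4],[0.02,-0.25,0],1]

```text
time_s: 5.45
tcp_pos: [0.5665, -0.2742, 0.3276]
orientation: [-0.002, 0.637, 0.771, -0.0]
contact_force: [0.8, -0.4, -3.8]
finger_gap: 0.0127
grip_force: 69.2
```

Request:
drive_tool:
  moves:
    - [[0,0,-0.08],[0.002,-0.05,0],1]
    - [[0,0,-0.16],[0.003,-0.1,0],1]
    - [[0,0,-0.19],[0.003,-0.12,0],1]
    - [[0,0,-0.19],[0.003,-0.12,0],1]

```text
time_s: 5.95
tcp_pos: [0.5692, -0.3945, 0.3263]
orientation: [-0.003, 0.707, 0.707, -0.0]
contact_force: [0.1, 0.7, -3.4]
finger_gap: 0.0125
grip_force: 69.2
```

Run:
```python
from h import *
s=env.sense();print(s["time_s"],s["tcp_pos"],s["contact_force"])
f=env.grab_frame("wrist");np.save("w1.npy",f,allow_pickle=True)
save(f,"e.png"); print(f["position"])
for z,n in((.138,"tip"),(.095,"seat")): print(n,proj(f,[.57,-.196,z]))
```

```text
5.95 [ 0.56916876 -0.39451668  0.32633947] [ 0.1074817   0.68302482 -3.4204159 ]
[ 0.56955252 -0.31456673  0.39638925]
tip [324.17073395 -88.21292836]
seat [324.01039322 -57.69888173]
```

View pics/e.png

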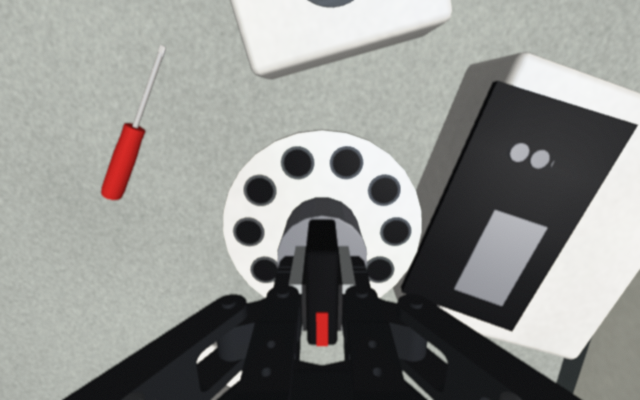

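The drive is only partly visible at the top edge of the picture, so I need to move about 100 mm towards it.

Request:
drive_tool:
  moves:
    - [[0,0,0],[0,0.04,0.005],1]
    - [[0,0,0],[0,0.09,0.01],1]
    - [[0,0,0],[0,0.105,0.01],1]
    - [[0,0,0],[0,0.105,0.01],1]
    - [[0,0,0],[0,0.105,0.01],1]

```text
time_s: 6.62
tcp_pos: [0.5701, -0.2883, 0.3395]
orientation: [-0.0, 0.706, 0.708, -0.0]
contact_force: [-1.0, -0.8, -4.1]
finger_gap: 0.0133
grip_force: 69.4
```

Run:
```python
from h import *
s=env.sense();print(s["time_s"],s["tcp_pos"],s["contact_force"])
f=env.grab_frame("wrist");np.save("w2.npy",f,allow_pickle=True)
save(f,"f0.png"); print(f["position"])
for z,n in((.138,"tip"),(.095,"seat")): print(n,proj(f,[.57,-.196,z]))
c=f["img"][0:140,230:420]; cv2.imwrite("pics/f.png",cv2.resize(c,None,fx=4.2,fy=4.2,interpolation=2)[:,:,::-1])
```

```text
6.625 [ 0.57005325 -0.28825097  0.339491  ] [-0.99885086 -0.75702874 -4.05796351]
[ 0.56996477 -0.20804907  0.40917737]
tip [322.0192724   81.22463674]
seat [322.00686827  83.38905712]
```

View pics/f.png

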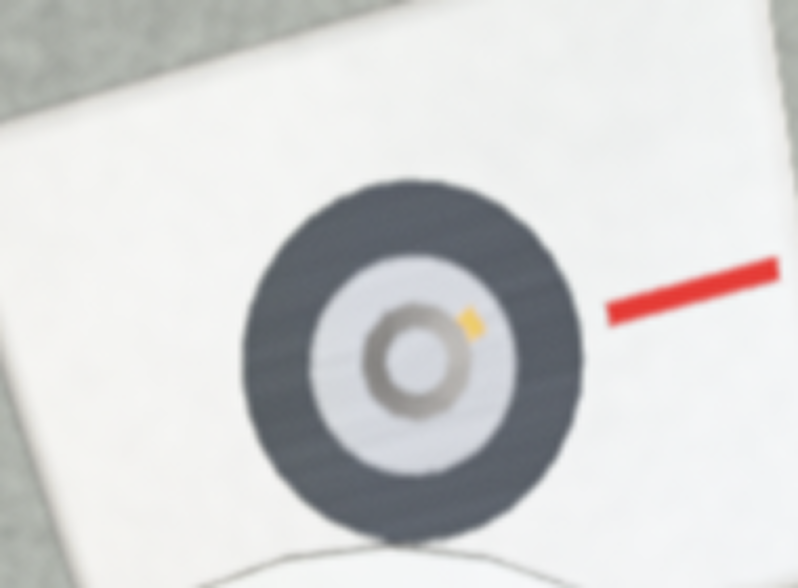

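The camera is now right above the shaft. In the full picture the collar is at about (329,87), and the brass key is at about (342,77), turned counterclockwise from the red stripe. Next I'll measure both, and the held carousel's offset in the hand.

```bash
cat > fit.py <<'E'
from h import *
from scipy.optimize import least_squares
f=np.load("w2.npy",allow_pickle=True).item(); im=f["img"].astype(int)
h=cv2.cvtColor(f["img"],cv2.COLOR_RGB2HSV)
m=(h[:,:,1]>90)&(h[:,:,0]>10)&(h[:,:,0]<35);m[130:]=0;m[:, :300]=0;m[:,380:]=0
ys,xs=np.nonzero(m);k=onz(f,(xs.mean(),ys.mean()),.107);print("key n",len(xs),k)
# dark ring: outer circle boundary & collar
g=im.sum(2)/3; sub=((g<140)).astype(np.uint8); sub[132:]=0;sub[:,:280]=0;sub[:,:]*=1;sub[:,380:]=0;sub[:35]=0
cs,hi=cv2.findContours(sub,cv2.RETR_CCOMP,cv2.CHAIN_APPROX_NONE)
for c in cs:
    if len(c)>40:
        e=cv2.fitEllipse(c);print("ring",np.round(e[0],2),np.round(e[1],1),"z.095",onz(f,e[0],.095),"z.085",onz(f,e[0],.085),"z.138",onz(f,e[0],.138))
r=(im[:,:,0]-im[:,:,1]>70)&(im[:,:,0]-im[:,:,2]>70);r[130:]=0;r[:,:360]=0
ys,xs=np.nonzero(r);P=np.array([onz(f,p,.085)[:2] for p in zip(xs,ys)]);l=cv2.fitLine(P.astype(np.float32),2,0,.01,.01).ravel();print("stripe",l,np.degrees(np.arctan2(l[1],l[0])))
# held disc in w1
f=np.load("w1.npy",allow_pickle=True).item()
T=np.array([.56917,-.39452,.32634]); zd=T[2]-.1355+.018
g=f["img"].astype(int); w=((g.min(2)>185)).astype(np.uint8); w[:110]=0;w[:,:205]=0;w[:,415:]=0
ed=[]
for y in range(128,270,3):
    x=np.nonzero(w[y])[0]
    if len(x)>3: ed+=[(x.min(),y+.5),(x.max()+1,y+.5)]
P=np.array([onz(f,p,zd)[:2] for p in ed])
s=least_squares(lambda q:np.hypot(*(P-q[:2]).T)-q[2],[*T[:2],.065],loss="soft_l1",f_scale=.001)
print("disc c",s.x,"rel tcp",s.x[:2]-T[:2],"rms",np.sqrt((s.fun**2).mean()))
E
python3 fit.py
```

```text
key n 20 [ 0.58787421 -0.19067228  0.107     ]
ring [327.74  85.64] [79.2 84.8] z.095 [ 0.57542884 -0.19798154  0.095     ] z.085 [ 0.57560276 -0.1976611   0.085     ] z.138 [ 0.574681   -0.19935944  0.138     ]
ring [327.94  86.45] [50.4 53.6] z.095 [ 0.57562295 -0.19870373  0.095     ] z.085 [ 0.57580305 -0.19840628  0.085     ] z.138 [ 0.57484854 -0.19998278  0.138     ]
stripe [ 0.9673299   0.25352094  0.63975894 -0.18236387] 14.68596
disc c [ 0.56831673 -0.39691845  0.06407232] rel tcp [-0.00085327 -0.00239845] rms 0.0011788357354032338
```

Request:
drive_tool:
  moves:
    - [[0,0,0.17],[0.001,0.02,0],1]
    - [[0,0,0.34],[0.002,0.045,0],1]
    - [[0,0,0.51],[0.004,0.07,0],1]
    - [[0,0,0.68],[0.005,0.089,0],1]
    - [[0,0,0.85],[0.005,0.089,0],1]

```text
time_s: 7.3
tcp_pos: [0.5753, -0.1987, 0.3396]
orientation: [-0.0, 0.348, 0.937, 0.0]
contact_force: [0.2, -1.1, -3.3]
finger_gap: 0.0132
grip_force: 69.3
```

Request:
drive_tool:
  moves:
    - [[0,0,0.17],[0,0,0],1]
    - [[0,0,0.34],[0,0,0],1]
    - [[0,0,0.51],[0,0,-0.01],1]
    - [[0,0,0.68],[0,0,-0.02],1]
    - [[0,0,0.85],[0,0,-0.03],1]

```text
time_s: 7.92
tcp_pos: [0.5751, -0.2004, 0.309]
orientation: [-0.0, -0.068, 0.998, -0.0]
contact_force: [-0.2, -0.7, -3.1]
finger_gap: 0.013
grip_force: 69.3
```

Request:
drive_tool:
  moves:
    - [[0,0,0.17],[0,0,-0.01],1]
    - [[0,0,0.34],[0,0,-0.02],1]
    - [[0,0,0.447],[0,0,-0.025],1]
    - [[0,0,0.447],[0,0,-0.025],1]
    - [[0,0,0.447],[0,0,-0.025],1]

```text
time_s: 8.55
tcp_pos: [0.5752, -0.1996, 0.2849]
orientation: [-0.0, -0.284, 0.959, -0.0]
contact_force: [-0.3, -0.2, -3.2]
finger_gap: 0.0129
grip_force: 69.3
```

Run:
```python
from h import *
s=env.sense();q=rot(s["orientation"]);print(s["time_s"],s["tcp_pos"],s["contact_force"],s["wrist_torque"],np.degrees(np.arctan2(q[1,0],q[0,0])))
f=env.grab_frame("side");o=[cv2.resize(f["img"][110:220,250:370],None,fx=5,fy=5,interpolation=2)]
cv2.imwrite("pics/g.png",o[0][:,:,::-1])
```

```text
8.55 [ 0.57518908 -0.19964986  0.28491039] [-0.26604031 -0.15568878 -3.18228754] [ 0.02342147  0.02290763 -0.0393679 ] -146.95959649324723
```

View pics/g.png

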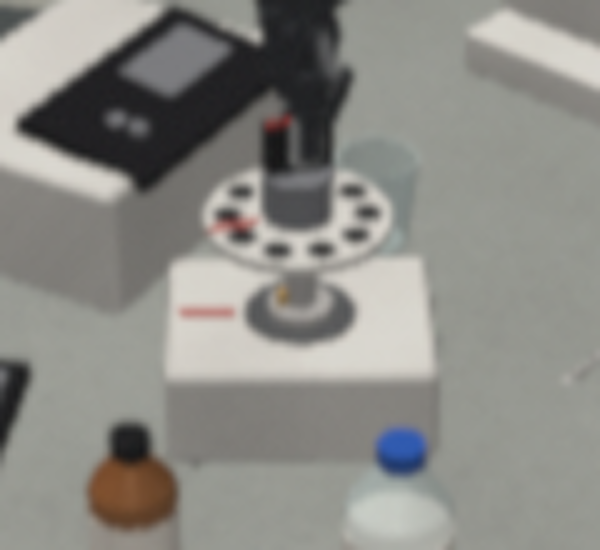

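The side view shows the carousel right above the shaft, its stripe turned the same way as the brass key. I'll lower it gently while watching the forces.

Request:
drive_tool:
  moves:
    - [[0,0,0],[0,0,-0.004],1]
    - [[0,0,0],[0,0,-0.008],1]
    - [[0,0,0],[0,0,-0.011],1]
    - [[0,0,0],[0,0,-0.014],1]
    - [[0,0,0],[0,0,-0.016],1]

```text
time_s: 9.22
tcp_pos: [0.5751, -0.1988, 0.2686]
orientation: [-0.0, -0.286, 0.958, 0.0]
contact_force: [0.1, -0.5, -4.7]
finger_gap: 0.0133
grip_force: 69.4
```

Request:
drive_tool:
  moves:
    - [[0,0,0],[0,0,-0.001],1]
    - [[0,0,0],[0,0,-0.002],1]
    - [[0,0,0],[0,0,-0.003],1]
    - [[0,0,0],[0,0,-0.004],1]
    - [[0,0,0],[0,0,-0.005],1]

```text
time_s: 9.85
tcp_pos: [0.575, -0.1993, 0.2658]
orientation: [0.0, -0.285, 0.958, -0.001]
contact_force: [-3.3, -1.2, -1.2]
finger_gap: 0.0126
grip_force: 69.8
```

Request:
drive_tool:
  moves:
    - [[0,0,0],[-0.001,-0.0003,0],1]
    - [[0,0,0],[-0.001,-0.0003,-0.001],1]
    - [[0,0,0],[-0.001,-0.0003,-0.002],1]
    - [[0,0,0],[-0.001,-0.0003,-0.003],1]

```text
time_s: 10.35
tcp_pos: [0.5741, -0.1993, 0.2604]
orientation: [-0.0, -0.286, 0.958, 0.0]
contact_force: [-1.0, -2.0, -2.2]
finger_gap: 0.0126
grip_force: 69.5
```

Request:
drive_tool:
  moves:
    - [[0,0,0],[-0.0003,-0.0005,-0.003],1]
    - [[0,0,0],[-0.0003,-0.0005,-0.006],1]
    - [[0,0,0],[-0.0003,-0.0005,-0.009],1]
    - [[0,0,0],[-0.0003,-0.0005,-0.012],1]
    - [[0,0,0],[-0.0003,-0.0005,-0.014],1]

```text
time_s: 10.98
tcp_pos: [0.5738, -0.1995, 0.2465]
orientation: [-0.0, -0.286, 0.958, 0.0]
contact_force: [-0.1, -1.2, -3.0]
finger_gap: 0.0128
grip_force: 69.4
```

Request:
drive_tool:
  moves:
    - [[0,0,0],[0,0,-0.001],1]
    - [[0,0,0],[0,0,-0.002],1]
    - [[0,0,0],[0,0,-0.003],1]
    - [[0,0,0],[0,0,-0.004],1]
    - [[0,0,0],[0,0,-0.005],1]

```text
time_s: 11.6
tcp_pos: [0.5739, -0.1996, 0.2419]
orientation: [0.0, -0.286, 0.958, 0.0]
contact_force: [-0.5, -0.7, -2.7]
finger_gap: 0.013
grip_force: 69.4
```

Request:
drive_tool:
  moves:
    - [[0,0,0],[0,0,-0.0007],1]
    - [[0,0,0],[0,0,-0.0014],1]
    - [[0,0,0],[0,0,-0.002],1]
    - [[0,0,0],[0,0,-0.002],1]

```text
time_s: 12.1
tcp_pos: [0.5739, -0.1996, 0.2398]
orientation: [-0.0, -0.286, 0.958, 0.0]
contact_force: [0.1, -0.8, -4.1]
finger_gap: 0.0129
grip_force: 69.3
```

Request:
drive_tool:
  moves:
    - [[0,0,0],[0,0,-0.001],1]
    - [[0,0,0],[0,0,-0.002],1]
    - [[0,0,0],[0,0,-0.003],1]
    - [[0,0,0],[0,0,-0.003],1]

```text
time_s: 12.6
tcp_pos: [0.5738, -0.1996, 0.2367]
orientation: [-0.0, -0.286, 0.958, 0.0]
contact_force: [-0.8, 0.0, -4.2]
finger_gap: 0.0127
grip_force: 69.3
```

Still no resistance at 6 mm below the key's top, so the keyway is over the key. I'll continue down to the collar.

Request:
drive_tool:
  moves:
    - [[0,0,0],[0,0,-0.001],1]
    - [[0,0,0],[0,0,-0.002],1]
    - [[0,0,0],[0,0,-0.003],1]
    - [[0,0,0],[0,0,-0.004],1]
    - [[0,0,0],[0,0,-0.004],1]

```text
time_s: 13.22
tcp_pos: [0.5738, -0.1996, 0.2327]
orientation: [-0.0, -0.286, 0.958, 0.0]
contact_force: [0.2, 0.2, -4.0]
finger_gap: 0.0133
grip_force: 69.3
```

Request:
drive_tool:
  moves:
    - [[0,0,0],[0,0,-0.0005],1]
    - [[0,0,0],[0,0,-0.001],1]
    - [[0,0,0],[0,0,-0.0015],1]
    - [[0,0,0],[0,0,-0.0015],1]

```text
time_s: 13.72
tcp_pos: [0.5738, -0.1997, 0.2313]
orientation: [-0.0, -0.286, 0.958, 0.0]
contact_force: [0.2, -0.3, -4.0]
finger_gap: 0.0127
grip_force: 69.3
```

Request:
drive_tool:
  moves:
    - [[0,0,0],[0,0,-0.0005],1]
    - [[0,0,0],[0,0,-0.001],1]
    - [[0,0,0],[0,0,-0.001],1]

```text
time_s: 14.1
tcp_pos: [0.5739, -0.1997, 0.2306]
orientation: [0.0, -0.286, 0.958, -0.0]
contact_force: [-0.2, -0.3, -2.9]
finger_gap: 0.0125
grip_force: 69.4
```

Request:
drive_tool:
  moves:
    - [[0,0,0],[0,0,-0.0003],1]
    - [[0,0,0],[0,0,-0.0006],1]
    - [[0,0,0],[0,0,-0.0006],1]

```text
time_s: 14.48
tcp_pos: [0.5738, -0.1996, 0.2305]
orientation: [0.0, -0.286, 0.958, -0.0]
contact_force: [-0.8, 0.4, 0.6]
finger_gap: 0.0127
grip_force: 70.0
```

Contact is at z = 0.2305, exactly the expected seat height. I'll let go and retreat upwards.

Request:
drive_tool:
  moves:
    - [[0,0,0],[0,0,0.0003],-0.5]
    - [[0,0,0],[0,0,0.0003],-1]
    - [[0,0,0],[0,0,0.0003],-1]
    - [[0,0,0],[0,0,0.0003],-1]
    - [[0,0,0],[0,0,0.0003],-1]

```text
time_s: 15.1
tcp_pos: [0.5738, -0.1997, 0.2301]
orientation: [-0.0, -0.286, 0.958, -0.0]
contact_force: [0.3, -0.3, 0.1]
finger_gap: 0.0855
grip_force: 0.0
```

Request:
drive_tool:
  moves:
    - [[0,0,0],[0,0,0.01],-1]
    - [[0,0,0],[0,0,0.03],-1]
    - [[0,0,0],[0,0,0.07],-1]
    - [[0,0,0],[0,0,0.12],-1]
    - [[0,0,0],[0,0,0.12],-1]

```text
time_s: 15.72
tcp_pos: [0.5751, -0.2003, 0.3571]
orientation: [0.004, -0.286, 0.958, -0.004]
contact_force: [-0.7, -0.5, 0.1]
finger_gap: 0.0852
grip_force: 0.0
```

Run:
```python
from h import *
s=env.sense();print(s["time_s"],s["tcp_pos"],s["contact_force"],s["finger_gap"])
f=env.grab_frame("side");w=env.grab_frame("wrist")
a=cv2.resize(f["img"][120:220,250:370],None,fx=3.3,fy=3.3,interpolation=2);b=cv2.resize(w["img"],(400,250))
o=np.zeros((330,800,3),np.uint8);o[:,:396]=a[:330];o[:250,400:]=b
cv2.imwrite("pics/i.png",o[:,:,::-1])
```

```text
15.725 [ 0.57512375 -0.20027796  0.35705908] [-0.70124803 -0.49921901  0.05345928] 0.08523569656755876
```

View pics/i.png

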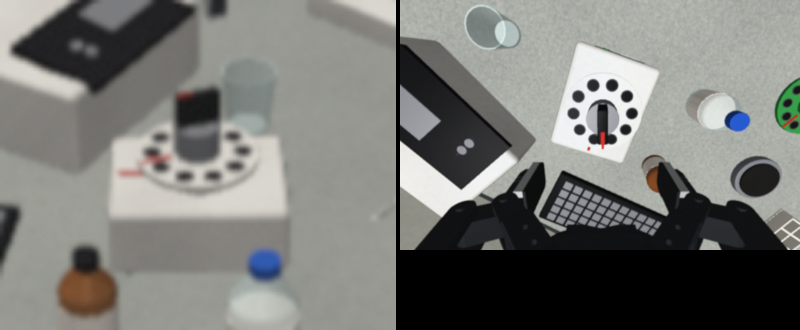

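The carousel sits low and level on the drive, the gripper is clear, and the bystanders are where they were. I'm handing the job in.

```bash
python3 -c "
from cell import env
print(env.job_done())"
```

```text
the job is handed in; nothing more can be done
None
```

The white carousel is on the drive's shaft with its keyway over the key, resting on the collar and let go; the job was handed in at about 16 s, but the judge returned no verdict.

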